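# Find and press the hidden catch of a writing box

### The arm

A 6-joint arm with a two-finger parallel gripper is mounted at the origin on the work surface. World frame = base frame: x ahead of the robot, y to its left, z up, the work surface at z = 0. Lengths are in m, angles in degrees, forces in N, time in s.
With the tool pointing down it reaches from about 0.3 to 0.875 m from the base axis. Payload 6.4 kg.
Tool frame: the origin (TCP) lies between the finger pads; the fingertips stand 11 mm ahead of it and the grasp point (between the pads) lies 8 mm behind it; z points along the fingers, y is the line along which they close (so a half turn about z gives the same grasp; the last joint's range is limited). The gripper opens to 85 mm and grips with 20 to 120 N. Pads are 22 mm wide; open, the fingers measure 114 mm over their backs; the gripper's body (76 mm by 85 mm) begins 54 mm behind the grasp point. The pads swing forward as they close: fully open they stand 13 mm farther back than shut.
Start: joints at [64.842, 10.359, 92.074, -0, 77.567, -11.82], TCP at [0.133, 0.56, 0.242] pointing down, gripper open.
Joint ranges: [-171.53, 171.53], [-51.25, 118.39], [17.06, 147.69], [-65.23, 245.23], [0, 150.52], [-178.68, 178.68]. Speed limits (degrees/s): [147.25, 147.25, 172.46, 180, 180, 180].

### API

Orientations are given as [roll, pitch, yaw] about the fixed x, y, z axes, in that order (R = Rz(yaw) Ry(pitch) Rx(roll)).
In Python, from bench import bot gives the robot as it stands.
- The arm moves only by the shell command python3 -m crank 'ROWS' [OPENING] [FORCE]. ROWS is JSON, a list of rows, each a list of 2 entries, a list of its own where there are three numbers: the shift along the tool's x, y, z scaled (see below), then the turn, a rotation vector about the tool's x, y, z scaled (see below). In form: [[[dx, dy, dz], [wx, wy, wz]], ...]. A call has 1 to 5 rows; each row shifts and turns the commanded pose from where the row before left it, along the tool's axes as they then stand; what a row does not reach is not made up. The controller multiplies each number of a shift by 50 mm and each number of a turn by 5 degrees. A row lasts 1/10 s, in which the tool goes at most 50 mm and 8.59 degrees, less where a joint would pass 70% of its speed; a pose out of reach is approached as far as the arm can. A call with a number of a shift or a turn outside -1 to 1 is refused whole. A call with a gripper value outside its range is refused whole. OPENING is the closure, from -1 (fully open) to 1 (shut), so that 0 is half open, set as the call begins (- or left out, the last holds). The fingers move at their own pace and stop on an object; FORCE is the grip in N (left out, the last holds). Time passes only in rows, so rows that do not move let the fingers close. It gives the time, the measured TCP pose, the force, the opening and the grip force at its end, in the units of the state.
- bot.get_obs(): the state, without advancing time (a new reading comes with each control period).
- bot.capture(name): name is "scene" or "top" or "wrist"; returns the picture (420x560x3 uint8, blue, green, red); there is no depth.
- bot.camera_params(name): a dict with "mtx" (3x3 intrinsics, pixels), "world_to_cam" (4x4, takes a point from world to camera coordinates); the wrist camera has in their place "hand_eye" (4x4, takes a point from camera to tool coordinates, whose origin is the TCP and whose axes are the flange's). Camera axes: x right, y down, z forward; pixel columns grow to the right and rows downward; lengths in m; the calibration is good to about 2 mm. The wrist camera is an equidistant fisheye: a pixel r from the principal point sees the ray r / f radians off the axis. A picture is of the moment at which its call begins: read the wrist's pose just before it. camera_params takes no time and is no camera call.
- bot.finish_job(): hands the job in; it is judged then, once.
The state is a dict: "t": time; "joint_positions": joint angles; "qd": joint speeds; "tau": joint torques, N m; "ee_pos": TCP position; "tcp_rot": TCP orientation; "wrist_force": force on the tool from outside, world axes, zero at the start; "moment": the same for the moment, N m; "opening": finger opening in m; "gripper_force": force on a finger pad.
Only numpy, scipy, OpenCV 4.12 (cv2) and the standard library are available. Lean on these libraries where they do the work, as an engineer would, in place of code of your own. Each camera call takes 0.05 s, during which the arm holds its last target. There are 200 camera calls.

### The job

This donated writing box has to be opened for pricing, and its catch is hidden: one of the four look-alike inlaid tiles in the top is a flush button. With closed fingertips, feel from tile to tile with a moderate push, not forcing anything, until you find the one that gives, press it all the way in so that the flap comes right up, and leave the flap up. Do not pick up, shift or knock over any of the things on and around the box.

Things in the scene. Friction and masses are not known exactly. Their poses are not given: they have to be found in the camera images.
- writing_box: wooden writing box, 200 (its x) x 370 (its y) x 80 mm high, standing firmly on the table (it does not slide). Origin: centre of its underside; x points away from the robot at yaw 0. Its flat top, 80 mm above the table, has a row of four square inlaid tiles along its near (-x) half and a large flush flap in its far (+x) half.
- tile_1 (a point): centre of the top face of inlaid tile 1 (counted along the box from its -y end; 66 mm from one to the next, 58 mm to the -x side of the box centre). All four look alike: dark wood, 48 mm square with a lighter lozenge, lying 2 mm below the box top in a 52 mm square opening with straight sides. This point is fixed to the box and does not sink with the tile. Three tiles are solid and one, which varies from run to run, is the catch.
- tile_2 (a point): centre of the top face of inlaid tile 2 (counted along the box from its -y end; 66 mm from one to the next, 58 mm to the -x side of the box centre). All four look alike: dark wood, 48 mm square with a lighter lozenge, lying 2 mm below the box top in a 52 mm square opening with straight sides. This point is fixed to the box and does not sink with the tile. Three tiles are solid and one, which varies from run to run, is the catch.
- tile_3 (a point): centre of the top face of inlaid tile 3 (counted along the box from its -y end; 66 mm from one to the next, 58 mm to the -x side of the box centre). All four look alike: dark wood, 48 mm square with a lighter lozenge, lying 2 mm below the box top in a 52 mm square opening with straight sides. This point is fixed to the box and does not sink with the tile. Three tiles are solid and one, which varies from run to run, is the catch.
- tile_4 (a point): centre of the top face of inlaid tile 4 (counted along the box from its -y end; 66 mm from one to the next, 58 mm to the -x side of the box centre). All four look alike: dark wood, 48 mm square with a lighter lozenge, lying 2 mm below the box top in a 52 mm square opening with straight sides. This point is fixed to the box and does not sink with the tile. Three tiles are solid and one, which varies from run to run, is the catch.
- catch (a joint): travel of the catch tile, m: 0 at rest (2 mm below the box top), 0.007 fully pressed. It slides straight down under a push of about 5 to 6 N all the way, without a spring, and stays as far in as it was pushed; a lever inside raises the flap with it, 0.1 rad for each mm. At 7 mm it meets a hard stop. A solid tile does not give at all.
- flap (a joint): angle of the flap, rad: 0 shut and flush, about 0.7 fully up. The flap is 85 (box x) x 258 (box y) x 8 mm, hinged along the far side of the box top; its near edge starts 61 mm from the line of tile centres and rises about 55 mm, swinging away from the tiles. It is balanced and stays up when the catch has been pressed.
- small_figure: white china figurine, 45 mm tall, 22 mm wide, standing on the top of the writing box near its +y end; origin centre of underside; loose, to be left alone
- tall_figure: blue china figurine, 130 mm tall, 62 mm wide foot, on the table beyond the +y end of the box; origin centre of underside; loose, to be left alone
- clay_figure: clay figurine, 55 mm tall, 26 mm wide, standing on the top of the writing box beside the -y end of the flap; origin centre of underside; loose, to be left alone
- goblet: amber glass goblet, 125 mm tall, 72 mm wide, beyond the -y end of the box; origin centre of underside; loose, to be left alone
- cordial_glass: small amber cordial glass, 55 mm tall, 34 mm wide, standing on the top of the writing box beside the +y end of the flap; origin centre of underside; loose, to be left alone
- ring_box: black ring box, 40 x 28 mm and 25 mm tall, standing on the top of the writing box near its -y end; origin centre of underside; loose, to be left alone

How it is judged (in metres and radians):
At the end, for the whole second after the job is handed in: The catch tile is in by more than 5.5 mm, the flap stands up by more than 0.5 rad and is at rest, and the figurines, goblet, cordial glass and ring box are upright (within 0.3 rad) and within 25 mm of where they stood (value of joint catch above 0.0055 m and value of joint flap above 0.5 rad and velocity of joint flap below 0.1 rad/s and distance of each of small_figure, tall_figure, clay_figure, goblet, cordial_glass, ring_box from where it was at the start of the episode below 0.025 m and angle between each of small_figure, tall_figure, clay_figure, goblet, cordial_glass, ring_box's own z axis and vertical below 0.3 rad); the robot touches nothing.
It fails at once if a bystander was lifted, shifted by 25 mm or more, or tipped by 0.3 rad or more (not (distance of each of small_figure, tall_figure, clay_figure, goblet, cordial_glass, ring_box from where it was at the start of the episode below 0.025 m and angle between each of small_figure, tall_figure, clay_figure, goblet, cordial_glass, ring_box's own z axis and vertical below 0.3 rad)).
It fails at once if the fingers pushed on something with more than 60 N (contact force between the fingers and anything else above 60 N).
It also fails if it takes over 48 s, if anything falls off the work surface, if the arm or the gripper's body presses on something with over 40 N, if the wrist force passes 120 N, or if a joint passes its speed limit or range.

## Working session

There is one attempt and no reset: what is moved stays moved. The work goes in short steps, Python scripts to look and compute and a shell command to move; the robot and the scene stay as the last step left them, time stands still between calls to the robot, and variables do not carry over. Pictures are saved under pics/ and viewed, at most 10 in all, crops included, and the job is handed in when it is done.

```bash
mkdir -p pics; python3 - <<'E'
from bench import bot
import cv2
o=bot.get_obs(); print({k:o[k] for k in('t','ee_pos','tcp_rot','wrist_force','opening')})
for n in('top','scene'):
    cv2.imwrite(f'pics/{n}0.png',bot.capture(n)); p=bot.camera_params(n); print(n,p['mtx'],p['world_to_cam'])
E
```

```text
{'t': 0.0, 'ee_pos': array([0.13239813, 0.55900632, 0.2413847 ]), 'tcp_rot': array([-1.79902020e+02, -2.12441398e-02,  1.66660491e+02]), 'wrist_force': array([ 0.19559588, -0.45494614,  0.76224137]), 'opening': 0.085550900712996}
top [[452.69571091   0.         281.41403374]
 [  0.         452.69571091 196.5925882 ]
 [  0.           0.           1.        ]] [[ 0.01998211 -0.99951031 -0.02408005  0.01027218]
 [-0.9866583  -0.01582147 -0.16203421  0.53631606]
 [ 0.16157388  0.02699656 -0.98649129  1.0141766 ]
 [ 0.          0.          0.          1.        ]]
scene [[503.93513067   0.         281.66773285]
 [  0.         503.93513067 207.35212959]
 [  0.           0.           1.        ]] [[-0.58691937  0.80956783  0.01120659  0.30989206]
 [ 0.52339064  0.38993475 -0.75763654 -0.23066883]
 [-0.61772801 -0.43880614 -0.65258048  1.28076857]
 [ 0.          0.          0.          1.        ]]
```

View pics/top0.png

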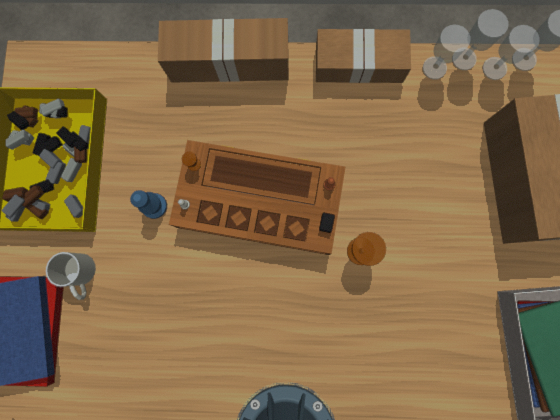

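View pics/scene0.png

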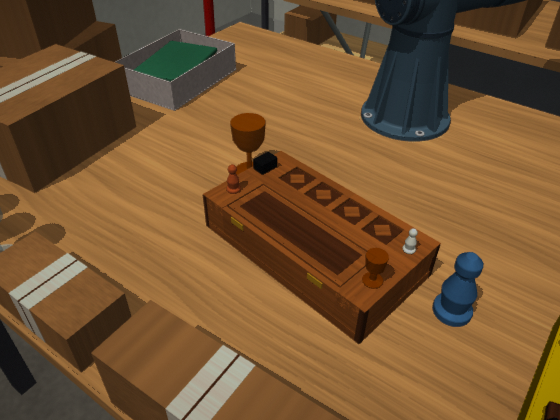

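The top view shows the box with lozenges at about (297,229), (267,224), (238,218) and (210,214) for tiles 1 to 4. In the scene view they are at (297,178), (322,194), (351,212) and (382,230). All bystanders are upright. Next I'll refine the centres and fit the box pose.

```bash
cat > h.py <<'E'
import numpy as np, cv2
from scipy.optimize import least_squares
from scipy.spatial.transform import Rotation as R
from bench import bot
G={'top':[(297,229),(267,224),(238,218),(210,214)],'scene':[(297,178),(322,194),(351,212),(382,230)]}
def lozenge(n):
    im=cv2.imread(f'pics/{n}0.png')[:,:,2]; out=[]
    for u,v in G[n]:
        w=9; p=im[v-w:v+w+1,u-w:u+w+1]
        _,m=cv2.threshold(p,0,255,cv2.THRESH_OTSU)
        k,l,s,c=cv2.connectedComponentsWithStats(m,connectivity=4)
        i=l[w,w] or 1+np.argmin(np.linalg.norm(c[1:]-w,axis=1)); out.append((u-w+c[i][0],v-w+c[i][1])); print(n,out[-1],s[i][4])
    return np.array(out)
def proj(n,P):
    p=bot.camera_params(n); T=p['world_to_cam']
    return cv2.projectPoints(np.float64(P),cv2.Rodrigues(T[:3,:3])[0],T[:3,3],p['mtx'],None)[0][:,0]
def tiles(q):
    c,s=np.cos(q[2]),np.sin(q[2]); L=np.array([[-.058,-.099+.066*i] for i in range(4)])
    return np.c_[L@np.array([[c,s],[-s,c]])+q[:2],np.full(4,.078)]
def go(P):
    o=bot.get_obs(); r=R.from_euler('xyz',o['tcp_rot'],degrees=True)
    print('tool-axis shift in rows units',np.round(r.inv().apply(np.array(P)-o['ee_pos'])/.05,2))
E
python3 - <<'E'
from h import *
D={n:lozenge(n) for n in G}
for ns in(['top'],['scene'],['top','scene']):
    f=least_squares(lambda q:np.concatenate([(proj(n,tiles(q))-D[n]).ravel() for n in ns]),[.5,0,-.1])
    print(ns,f.x[:2],np.degrees(f.x[2]),np.round(f.fun,1))
print(tiles(f.x)); np.save('tiles.npy',tiles(f.x))
T=tiles(f.x); go([*T[3][:2],.2]); go([*T[0][:2],.2])
E
```

```text
top (np.float64(295.9640287769784), np.float64(228.02158273381295)) 139
top (np.float64(266.9064748201439), np.float64(222.8705035971223)) 139
top (np.float64(238.1037037037037), np.float64(217.86666666666667)) 135
top (np.float64(209.4962962962963), np.float64(212.66666666666666)) 135
scene (np.float64(296.780701754386), np.float64(178.1140350877193)) 114
scene (np.float64(323.1085271317829), np.float64(193.97674418604652)) 129
scene (np.float64(351.6041666666667), np.float64(211.34027777777777)) 144
scene (np.float64(382.21656050955414), np.float64(229.64968152866243)) 157
['top'] [0.53268561 0.07371978] -9.061696535095823 [-0.   0.   0.   0.   0.  -0.1 -0.   0. ]
['scene'] [0.53250323 0.07380252] -8.947727034804236 [ 0.1  0.2  0.   0.1 -0.1 -0.2 -0.  -0. ]
['top', 'scene'] [0.53260634 0.07377751] -9.002699045015296 [ 0.   0.   0.   0.  -0.  -0.  -0.   0.1  0.1  0.2  0.   0.1 -0.1 -0.1
 -0.1  0. ]
[[ 0.45982922 -0.01492701  0.078     ]
 [ 0.47015697  0.05025993  0.078     ]
 [ 0.48048471  0.11544688  0.078     ]
 [ 0.49081246  0.18063382  0.078     ]]
tool-axis shift in rows units [-8.72 -5.71  0.84]
tool-axis shift in rows units [-9.02 -9.66  0.84]
```

```bash
python3 -m crank '[[[-0.4,-0.25,0],[0,0,0]],[[-0.75,-0.5,0],[0,0,0]],[[-0.75,-0.5,0],[0,0,0]],[[-0.75,-0.5,0],[0,0,0]],[[-0.75,-0.5,0],[0,0,0]]]' 1 20
python3 -m crank '[[[-0.75,-0.5,0],[0,0,0]],[[-0.75,-0.5,0],[0,0,0]],[[-0.75,-0.5,0],[0,0,0]],[[-0.75,-0.5,0],[0,0,0]],[[-0.75,-0.5,0],[0,0,0]]]'
python3 -m crank '[[[-0.75,-0.5,0],[0,0,0]],[[-0.6,-0.45,0],[0,0,0]],[[0,0,0],[0,0,-0.86]],[[0,0,0],[0,0,0]],[[0,0,0],[0,0,0]]]'
python3 -c "
from h import *
T=np.load('tiles.npy'); go([*T[3][:2],.1]); print(bot.get_obs()['tcp_rot'])"
```

```text
t: 0.6
ee_pos: [0.2727, 0.4093, 0.2419]
tcp_rot: [-180.0, -0.0, 166.7]
wrist_force: [1.2, -0.1, -0.7]
opening: 0.0121
gripper_force: 0.0
t: 1.1
ee_pos: [0.4265, 0.2443, 0.2421]
tcp_rot: [-180.0, -0.0, 166.7]
wrist_force: [0.7, 0.5, 0.2]
opening: -0.0004
gripper_force: 0.0
t: 1.6
ee_pos: [0.4799, 0.1843, 0.2419]
tcp_rot: [-180.0, -0.1, 170.9]
wrist_force: [-0.7, 0.5, -0.3]
opening: 0.0004
gripper_force: 0.0
tool-axis shift in rows units [-0.23 -0.04  2.84]
[-1.79993712e+02 -5.88413063e-02  1.70861454e+02]
```

```bash
python3 -m crank '[[[-0.23,-0.04,0.5],[0,0,0]],[[0,0,0.7],[0,0,0]],[[0,0,0.7],[0,0,0]],[[0,0,0.6],[0,0,0]],[[0,0,0.2],[0,0,0]]]'
python3 -m crank '[[[0,0,0.08],[0,0,0]],[[0,0,0],[0,0,0]],[[0,0,0],[0,0,0]]]'
python3 -c "
from h import *
T=np.load('tiles.npy'); go([*T[3][:2],.09]); print(bot.get_obs()['ee_pos'])
cv2.imwrite('pics/s1.png',bot.capture('scene')[120:300,200:480].repeat(2,0).repeat(2,1))"
```

```text
t: 2.1
ee_pos: [0.4884, 0.181, 0.1041]
tcp_rot: [-179.9, -0.3, 171.0]
wrist_force: [-0.1, -0.2, -0.2]
opening: 0.0002
gripper_force: 0.0
t: 2.4
ee_pos: [0.4927, 0.1808, 0.105]
tcp_rot: [180.0, 0.2, 171.0]
wrist_force: [-0.2, -0.9, 0.6]
opening: -0.0001
gripper_force: 0.0
tool-axis shift in rows units [ 0.04 -0.01  0.3 ]
[0.49265232 0.18076283 0.10496864]
```

View pics/s1.png

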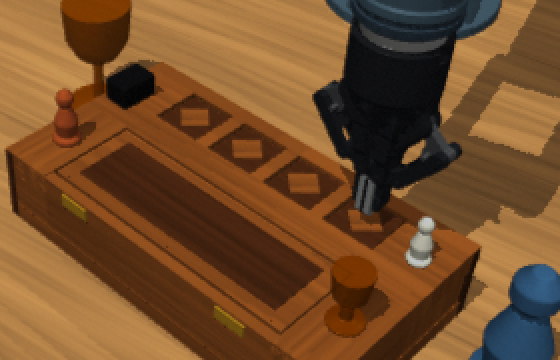

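The tips are centred over tile 4, at about (365,215) in the crop. The knuckles clear the small figure by about 25 mm. I'll go down slowly.

```bash
python3 -m crank '[[[0,0,0.1],[0,0,0]],[[0,0,0.1],[0,0,0]],[[0,0,0],[0,0,0]]]'
python3 -m crank '[[[0,0,0.03],[0,0,0]],[[0,0,0],[0,0,0]]]'
python3 -m crank '[[[0,0,0.03],[0,0,0]],[[0,0,0],[0,0,0]]]'
```

```text
t: 2.75
ee_pos: [0.4909, 0.1802, 0.0926]
tcp_rot: [-180.0, -0.1, 171.0]
wrist_force: [0.3, -0.3, -0.2]
opening: 0.0
gripper_force: 0.0
t: 2.95
ee_pos: [0.4914, 0.1803, 0.0916]
tcp_rot: [-180.0, -0.0, 171.0]
wrist_force: [0.1, 0.4, 0.4]
opening: 0.0001
gripper_force: 0.0
t: 3.15
ee_pos: [0.4914, 0.1804, 0.0902]
tcp_rot: [-180.0, -0.0, 171.0]
wrist_force: [-0.1, -0.3, -0.0]
opening: -0.0
gripper_force: 0.0
```

```bash
python3 -m crank '[[[0,0,0.02],[0,0,0]],[[0,0,0],[0,0,0]]]' | grep -E "ee|wr"
python3 -m crank '[[[0,0,0.02],[0,0,0]],[[0,0,0],[0,0,0]]]'| grep -E "ee|wr"
```

```text
ee_pos: [0.4914, 0.1804, 0.0892]
wrist_force: [0.7, 0.2, 0.9]
ee_pos: [0.4915, 0.1804, 0.0891]
wrist_force: [-3.2, -0.3, 6.8]
```

```bash
python3 -m crank '[[[0,0,0.02],[0,0,0]],[[0,0,0],[0,0,0]]]'| grep -E "ee|wr"
```

```text
ee_pos: [0.4916, 0.1804, 0.089]
wrist_force: [-7.0, -1.0, 15.8]
```

Tile 4 is solid: 15.8 N with no give. On to tile 3.

```bash
python3 -m crank '[[[0,0,-0.5],[0,0,0]],[[0,-0.44,0],[0,0,0]],[[0,-0.44,0],[0,0,0]],[[0,-0.44,0],[0,0,0]],[[0,0,0],[0,0,0]]]'| grep -E "ee|wr"
python3 -m crank '[[[0,0,0],[0,0,0]],[[0,0,0.2],[0,0,0]],[[0,0,0.15],[0,0,0]],[[0,0,0.05],[0,0,0]],[[0,0,0],[0,0,0]]]'| grep -E "ee|wr"
python3 -c "
from h import *
T=np.load('tiles.npy'); go([*T[2][:2],.089])"
```

```text
ee_pos: [0.4809, 0.1135, 0.1123]
wrist_force: [-0.3, -0.1, 0.0]
ee_pos: [0.4804, 0.1156, 0.0912]
wrist_force: [0.8, -0.2, -0.3]
tool-axis shift in rows units [-0.   -0.    0.04]
```

```bash
for i in 1; do python3 -m crank '[[[0,0,0.04],[0,0,0]],[[0,0,0],[0,0,0]]]'| grep -E "ee|wr"
python3 -m crank '[[[0,0,0.02],[0,0,0]],[[0,0,0],[0,0,0]]]'| grep -E "ee|wr"
python3 -m crank '[[[0,0,0.02],[0,0,0]],[[0,0,0],[0,0,0]]]'| grep -E "ee|wr"; done
```

```text
ee_pos: [0.4811, 0.1153, 0.0902]
wrist_force: [0.2, -0.1, -0.1]
ee_pos: [0.4812, 0.1152, 0.0894]
wrist_force: [0.7, 0.7, -0.8]
ee_pos: [0.4813, 0.1152, 0.0886]
wrist_force: [-0.7, -0.7, 2.0]
```

```bash
python3 -m crank '[[[0,0,0.02],[0,0,0]],[[0,0,0],[0,0,0]]]'| grep -E "ee|wr"
python3 -m crank '[[[0,0,0.015],[0,0,0]],[[0,0,0],[0,0,0]]]'| grep -E "ee|wr"
```

```text
ee_pos: [0.4813, 0.1152, 0.0875]
wrist_force: [-0.7, 0.4, 3.7]
ee_pos: [0.4813, 0.1152, 0.0866]
wrist_force: [-2.3, -0.9, 4.8]
```

Tile 3 gives: it sinks at about 5 N. I'll keep pressing to the stop.

```bash
python3 -m crank '[[[0,0,0.02],[0,0,0]],[[0,0,0.02],[0,0,0]],[[0,0,0],[0,0,0]]]'| grep -E "ee|wr"
python3 -m crank '[[[0,0,0.02],[0,0,0]],[[0,0,0.02],[0,0,0]],[[0,0,0],[0,0,0]]]'| grep -E "ee|wr"
python3 -m crank '[[[0,0,0.02],[0,0,0]],[[0,0,0],[0,0,0]]]'| grep -E "ee|wr"
```

```text
ee_pos: [0.4813, 0.1152, 0.0844]
wrist_force: [0.2, -0.0, 2.1]
ee_pos: [0.4813, 0.1152, 0.0824]
wrist_force: [0.6, 0.3, 2.7]
ee_pos: [0.4813, 0.1152, 0.082]
wrist_force: [-1.5, -0.1, 8.0]
```

```bash
python3 -m crank '[[[0,0,0.02],[0,0,0]],[[0,0,0],[0,0,0]]]'| grep -E "ee|wr"
python3 -c "
from h import *
cv2.imwrite('pics/s2.png',bot.capture('scene')[120:300,200:480].repeat(2,0).repeat(2,1))"
```

```text
ee_pos: [0.4814, 0.1152, 0.0819]
wrist_force: [-4.8, 0.1, 17.7]
```

View pics/s2.png

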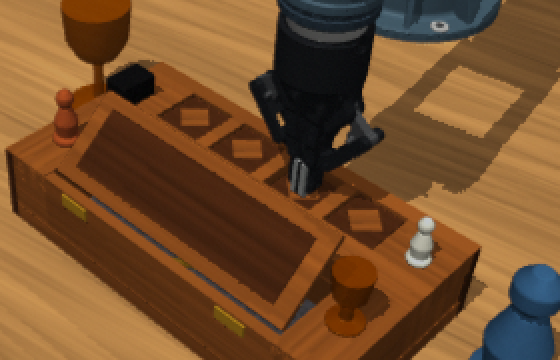

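The tile is at its hard stop (7.1 mm in, 17.7 N), and the flap stands fully up, with its near edge running from about (105,95) to (340,240). Nothing else has moved. I'll lift straight up and check.

```bash
python3 -m crank '[[[0,0,-0.1],[0,0,0]],[[0,0,-0.4],[0,0,0]],[[0,0,-0.7],[0,0,0]],[[0,0,-0.7],[0,0,0]],[[0,0,-0.7],[0,0,0]]]'| grep -E "ee|wr"
python3 -m crank '[[[0,0,0],[0,0,0]],[[0,0,0],[0,0,0]],[[0,0,0],[0,0,0]],[[0,0,0],[0,0,0]],[[0,0,0],[0,0,0]]]'
python3 -c "
from h import *
cv2.imwrite('pics/s3.png',bot.capture('scene'))"
```

```text
ee_pos: [0.4802, 0.1152, 0.2109]
wrist_force: [0.5, 0.9, 0.0]
t: 7.8
ee_pos: [0.4803, 0.1152, 0.2092]
tcp_rot: [-180.0, -0.2, 171.0]
wrist_force: [-0.2, -1.3, 0.2]
opening: 0.0
gripper_force: 0.0
```

View pics/s3.png

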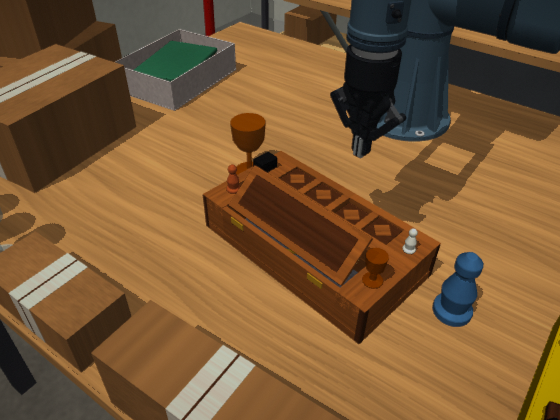

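The flap stays up, with its near edge from about (255,170) to (368,240). All bystanders are in place and the gripper is clear of everything.

```bash
python3 -c "
from bench import bot
print(bot.finish_job())"
```

```text
the job is handed in; nothing more can be done
None
```

Tile 3 was the catch: I pressed it to its stop (about 7 mm), the flap is fully up and staying up, nothing else looks disturbed in the last picture, and the job was handed in at about 8 s; no verdict came back.

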